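# Tighten the lifting eye on a gearbox with a turning bar

### The arm

A 6-joint arm with a two-finger parallel gripper is mounted at the origin on the work surface. World frame = base frame: x ahead of the robot, y to its left, z up, the work surface at z = 0. Lengths are in m, angles in rad, forces in N, time in s.
With the tool pointing down it reaches from about 0.35 to 0.85 m from the base axis. Payload 8.1 kg.
Tool frame: the origin (TCP) lies at the centre of the arm's flange, where the gripper is bolted on; the fingertips stand 186 mm ahead of it and the grasp point (between the pads) lies 167 mm ahead of it; z points along the fingers, y is the line along which they close (so a half turn about z gives the same grasp; the last joint's range is limited). The gripper opens to 93 mm and grips with 3 to 60 N. Pads are 15 mm wide; open, the fingers measure 128 mm over their backs; the gripper's body (75 mm by 188 mm) begins 65 mm behind the grasp point.
Start: joints at [1.076, 0.13, 1.488, -0, 1.523, -0.085], TCP at [0.239, 0.55, 0.405] pointing down, gripper open.
Joint ranges: [-2.96, 2.96], [-0.89, 2.26], [0.02, 2.5], [-1.34, 4.48], [0, 2.73], [-2.66, 2.66]. Speed limits (rad/s): [2.39, 2.39, 2.79, 3.14, 3.14, 3.14].

### API

Orientations are given as a rotation vector (axis times angle).
In Python, from plant import read_state, read_camera, camera_params, robot gives the robot as it stands.
- The arm moves only by the tool carry_out, never from a script. Its argument "targets" is a list of rows, each an object of numbers: "hand": the opening in per cent of the stroke, from 0 (shut) to 100 (fully open); "x", "y", "z": the shift along the tool's x, y, z in m; "ax", "ay", "az": the turn, a rotation vector about the tool's x, y, z in rad. In form: [{"hand": .., "x": .., "y": .., "z": .., "ax": .., "ay": .., "az": ..}, ...]. A call has 1 to 8 rows; each row is the pose to reach, as a shift and turn from the pose commanded when the call began, along the tool's axes at that moment; what a row does not reach only later rows make up. A row lasts 1/8 s, in which the tool goes at most 62.5 mm and 10.7 degrees, less where a joint would pass 70% of its speed; a pose out of reach is approached as far as the arm can. A call with a gripper value outside its range is refused whole. The fingers move at their own pace and stop on an object; "newtons" is the grip in N (left out, the last holds). Time passes only in rows, so rows that repeat a pose let the fingers close. It gives the time, the measured TCP pose, the force, the opening and the grip force at its end, in the units of the state.
- read_state(): the state, without advancing time (a new reading comes with each control period).
- read_camera(name): name is "side" or "top" or "wrist"; returns (picture, depth): 420x560x3 uint8, blue, green, red; 420x560 float32, m along the optical axis (not along the pixel's ray), 0 where there is no reading.
- camera_params(name): a dict with "fx", "fy", "cx", "cy" (pixels), "k1" (the pictures are not rectified: a ray, as slopes to the right and down, at radius r is drawn at 1 + k1 r^2 times it, then the intrinsics apply), "position" and "rotation" of the camera in the world. Camera axes: x right, y up, looking along -z (the intrinsics and any distortion apply to the point x, -y, -z); pixel columns grow to the right and rows downward; lengths in m; the calibration is good to about 2 mm. A picture is of the moment at which its call begins: read the wrist's pose just before it. camera_params takes no time and is no camera call; for the wrist camera it gives the pose at the moment of the call.
- robot.close_job(): hands the job in; it is judged then, once.
The state is a dict: "t": time; "q": joint angles; "dq": joint speeds; "joint_torque": joint torques, N m; "tool_pos": TCP position; "orientation": TCP orientation; "force": force on the tool from outside, world axes, zero at the start; "wrist_torque": the same for the moment, N m; "opening": finger opening in m; "gripper_force": force on a finger pad.
Only numpy, scipy, OpenCV 4.12 (cv2) and the standard library are available. Lean on these libraries where they do the work, as an engineer would, in place of code of your own. Each camera call takes 0.05 s, during which the arm holds its last target. There are 200 camera calls.

### The job

Take the steel turning bar from its rest, slide it through the loop of the lifting eye on the gearbox casing and turn the eye clockwise (seen from above) until it comes up firmly tight, gently: a firm hand's nip, no more, or the bush tears. Then draw the bar out without loosening the eye and lay it back in its rest as it was; turn the eye only with the bar, and leave the other things on the bench where they are.

Things in the scene. Friction and masses are not known exactly. Their poses are not given: they have to be found in the camera images.
- casing: aluminium gearbox casing fixed to the bench: 150 x 130 mm at the foot, 125 x 105 mm above, flat top 85 mm above the bench. Origin: centre of its underside, z up. On its top, within 17 mm of the middle, stands a black rubber boss (50 mm across, 8 mm high) holding a brass bush (32 mm across, its top 97 mm above the bench), into which the lifting eye is screwed.
- eye: steel lifting eye, upright in the bush. Origin: centre of the loop's hole, about 132 mm above the bench. z up on the screw's axis; x along the hole (level; a bar may enter from either end). The loop is a thick ring, 33 mm outside diameter, hole 15 mm across and 20 mm deep along x. The 10 mm bar has about 0.24 rad of free play in yaw either way in the hole before it bears on both its ends.
- eye_collar (a point): on the eye's axis at the underside of its collar (28 mm across, 6 mm high, with an 18 mm stem up to the loop), 35 mm below the hole's centre. Right-hand thread, 4 mm a turn. At the start the eye is 0.5 to 1.05 rad short of tight: the angle differs each time and is not seen, only felt. It runs with about 0.06 N m until the collar meets the bush; then the torque rises steeply.
- bush (a joint): twist of the bush in its rubber, rad, clockwise from above positive, 0 unloaded; springs back when let go. 5 N m per rad, so it shows the torque on the eye. Firmly tight: about 0.4 N m (0.08 rad; 6 N across the bar 65 mm from the eye's axis), reached for a moment. Under 0.25 N m (0.05 rad) is too loose; the rubber tears at 0.7 N m (0.14 rad).
- bar_grip (a point): balance point of the turning bar, on its axis: the place to grip it. Plain dark steel, round, 230 g. x points along the bar to its nose. From this point the handle (18 mm diameter) reaches 10 mm forward and 70 mm back; ahead of it the shaft (10 mm diameter) runs from 10 to 112 mm and then tapers to a 3 mm nose at 135 mm.
- bar_tip (a point): end of the bar's tapered nose, on its axis, 135 mm ahead of bar_grip.
- bar_shoulder (a point): point on the bar's axis where the handle ends and the shaft begins, 10 mm ahead of bar_grip.
- rest_seat (a point): where bar_grip lies when the bar is in its rest, 55 mm above the bench; x: where the nose points, z up. The rest is a fixed grey stand, base 150 x 50 x 12 mm, with two 45-degree V cradles, 10 mm long, 50 mm behind this point (under the handle) and 60 mm ahead (under the shaft), 31 mm wide at the top, at most 10 mm higher than the bar's axis. Between them is only the base.
- bearing: bystander: steel bearing ring lying flat, 52 mm across, 16 mm high; origin at the centre of its underside
- socket: bystander: small steel socket standing on end, 24 mm across, 32 mm high; origin at the centre of its underside
- jar: bystander: grey jar with a black cap, 56 mm across, 70 mm high; origin at the centre of its underside
- hammer: bystander: hammer lying on the bench, 260 mm long along its x, origin below its middle
- wrench: bystander: spanner lying on the bench, 180 mm long along its x, origin below its middle
Things that resemble listed ones, but are neither listed nor needed, are in the scene too. Of the things like the part that bears bar_grip, leave any that is orange or pink; of the rest the larger one is meant.

How it is judged:
On the way, in this order (a step that is already met when the one before it is completed fails the run):
1. the bar is through the loop: its nose is at least 20 mm past the middle of the hole on one side and its handle on the other (((x of bar_tip in the frame of eye above 0.02 m and x of bar_shoulder in the frame of eye below -0.01 m) or (x of bar_tip in the frame of eye below -0.02 m and x of bar_shoulder in the frame of eye above 0.01 m)) and y of bar_tip in the frame of eye between -0.02 and 0.02 m and z of bar_tip in the frame of eye between -0.02 and 0.02 m and y of bar_shoulder in the frame of eye between -0.02 and 0.02 m and z of bar_shoulder in the frame of eye between -0.02 and 0.02 m), for 0.1 s.
2. the eye is screwed home and nipped tight: its bush is twisted more than 0.05 rad (0.25 N m) (value of joint bush above 0.05 rad and z of eye in the frame of casing below 0.13205 m and distance between bar_shoulder and eye below 0.13 m), for 0.1 s.
At the end, for the whole second after the job is handed in: the eye is still screwed home (within about 0.09 rad of its stop) and its bush unloaded (within 0.03 rad); the bar lies still in both cradles of its rest, nose the same way as at the start, bar_grip within 25 mm of rest_seat and 4 mm of its height, in line within 0.08 rad (z of eye in the frame of casing below 0.13206 m and value of joint bush between -0.03 and 0.03 rad and distance between bar_grip and rest_seat below 0.025 m and z of bar_grip in the frame of rest_seat between -0.004 and 0.004 m and angle between the x axis of bar_grip and the x axis of rest_seat, either way round below 0.08 rad and x of bar_tip in the frame of rest_seat above 0.1 m and linear speed of bar below 0.02 m/s); the robot touches nothing.
It fails at once if the eye is over-tightened or wrenched: the bush is twisted 0.14 rad (0.7 N m) or more either way (value of joint bush above 0.14 rad or value of joint bush below -0.14 rad).
It fails at once if the fingers turn the eye: they press on it with more than 2 N (contact force between the fingers and eye above 2 N).
It fails at once if a bystander is shifted more than 20 mm (distance of any of bearing, socket, jar, hammer, wrench from where it was at the start of the episode above 0.02 m).
It also fails if it takes over 72 s, if anything falls off the work surface, if the arm or the gripper's body presses on something with over 40 N, if the wrist force passes 120 N, or if a joint passes its speed limit or range.

## Working session

There is one attempt and no reset: what is moved stays moved. The work goes in short steps, Python scripts to look and compute and a tool call to move; the robot and the scene stay as the last step left them, time stands still between calls to the robot, and variables do not carry over. Pictures are saved under pics/ and viewed, at most 10 in all, crops included, and the job is handed in when it is done.

Besides the shell and the picture viewer there is one more tool, called after "Call:" as a command line: name --argument value ..., lists and objects as JSON in quotes. carry_out: Moves the arm, as the interface text tells. Its arguments: {"type":"object","properties":{"targets":{"type":"array","items":{"type":"object","properties":{"hand":{"type":"number"},"x":{"type":"number"},"y":{"type":"number"},"z":{"type":"number"},"ax":{"type":"number"},"ay":{"type":"number"},"az":{"type":"number"}}}},"newtons":{"type":"number"}},"required":["targets"]}

```bash
ls; mkdir -p pics; cat > h.py <<'E'
import numpy as np, cv2
from scipy.spatial.transform import Rotation as R
from plant import read_state, read_camera, camera_params, robot
def shot(n):
    p=camera_params(n); im,d=read_camera(n); np.savez(f'{n}.npz',im=im,d=d,**{k:np.array(v) for k,v in p.items()}); return im
def load(n):
    f=np.load(f'{n}.npz'); return f
def cloud(f):
    d=f['d']; h,w=d.shape; K=np.array([[f['fx'],0,f['cx']],[0,f['fy'],f['cy']],[0,0,1.]],float)
    u,v=np.meshgrid(np.arange(w),np.arange(h)); pts=np.stack([u,v],-1).reshape(-1,1,2).astype(float)
    n=cv2.undistortPoints(pts,K,np.array([float(f['k1']),0,0,0])).reshape(h,w,2)
    c=np.stack([n[...,0]*d,-n[...,1]*d,-d],-1)
    rot=f['rotation']; rot=rot if rot.shape==(3,3) else R.from_rotvec(rot).as_matrix()
    P=c@rot.T+f['position']; P[d==0]=np.nan; return P
E
python3 - <<'E'
from h import *
a=shot('top');b=shot('side')
cv2.imwrite('pics/top.png',a);cv2.imwrite('pics/side.png',b)
print(camera_params('top'));print(camera_params('side'));print(read_state())
E
```

```text
pics
{'fx': 484.7825793683578, 'fy': 484.7825793683578, 'cx': 279.28599998471947, 'cy': 206.41177069474594, 'k1': 0.039517718543566574, 'position': array([0.26823933, 0.00854726, 1.45628378]), 'rotation': array([ 0.11391618, -0.13646046, -1.59221825])}
{'fx': 512.0462037342826, 'fy': 512.0462037342826, 'cx': 288.6509676844781, 'cy': 209.03074912835245, 'k1': -0.19357761351780453, 'position': array([0.3657671 , 1.23841232, 0.79224926]), 'rotation': array([ 0.06129457, -1.56554812, -2.61362703])}
{'t': 0.1, 'q': array([ 1.07557633e+00,  1.31073266e-01,  1.48918705e+00,  1.15771597e-05,
        1.52304293e+00, -8.53848143e-02]), 'dq': array([ 0.00072868, -0.00188134,  0.00049624, -0.00079841,  0.0008362 ,
        0.0016524 ]), 'joint_torque': array([ 1.21732290e-03, -5.61340070e+01, -4.93096590e+01,  7.70833762e-02,
        2.90243339e-02, -1.15585640e-04]), 'tool_pos': array([0.23893923, 0.55013133, 0.40379034]), 'orientation': array([-6.39170379e-01, -3.07537203e+00,  2.56894640e-03]), 'force': array([-0.70582119, -0.2727708 ,  0.98457565]), 'wrist_torque': array([ 0.00352535,  0.03943828, -0.0224046 ]), 'gripper_force': 0.0, 'opening': 0.09257442356082862}
```

View pics/top.png

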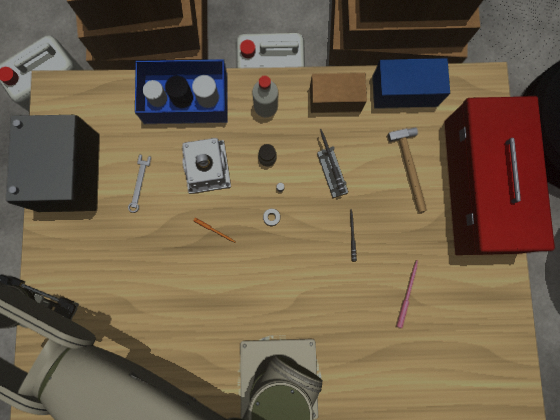

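View pics/side.png

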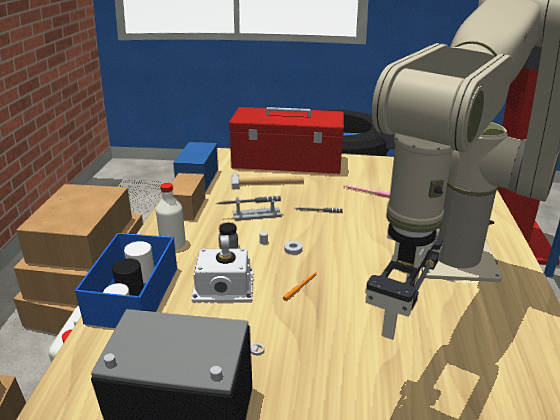

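Candidates for the bar: dark one in the grey rest, top (332,163); smaller dark one loose on the bench (353,235); orange (215,231); pink (408,295). The one in the rest fits, being neither orange nor pink and apparently the larger of the dark pair. I'll confirm that in an enlarged crop.

```bash
python3 - <<'E'
from h import *
f=load('top');P=cloud(f);g=load('side');Q=cloud(g)
a=cv2.resize(f['im'][110:270,170:370],None,fx=4,fy=4,interpolation=cv2.INTER_CUBIC)[:, :]
a=cv2.resize(f['im'][120:265,300:370],None,fx=4,fy=4,interpolation=cv2.INTER_CUBIC)
b=cv2.resize(g['im'][185:305,190:350],None,fx=3,fy=3,interpolation=cv2.INTER_CUBIC)
c=np.zeros((600,800,3),np.uint8);c[:580,:280]=a;c[:360,300:780]=b
cv2.imwrite('pics/crop1.png',c)
for (x,y) in [(332,165),(325,140),(340,188),(353,235),(353,212),(355,258),(204,162),(204,175),(267,155),(280,188),(272,217),(320,160),(345,170)]:
    print('top',(x,y),P[y,x].round(3))
for (x,y) in [(228,229),(230,242),(220,250)]: print('side',(x,y),Q[y,x].round(3))
# heights above bench region of rest
for nm,X in(('top',P),('side',Q)):
    m=(X[...,2]>0.042)&(X[...,2]<0.075)&(X[...,0]>.5)&(X[...,0]<.85)&(X[...,1]<-.03)&(X[...,1]>-.25)
    q=X[m];print(nm,len(q));
    if len(q): c=q.mean(0);u,s,v=np.linalg.svd(q-c);print(c,v[0],np.percentile((q-c)@v[0],[0,5,95,100]))
    m=(X[...,2]>0.118)&(X[...,2]<0.16)&(X[...,0]>.5)&(X[...,0]<.8)&(X[...,1]>.1)&(X[...,1]<.35)
    q=X[m];print(nm,len(q));c=q.mean(0);u,s,v=np.linalg.svd(q-c,full_matrices=False);print(c,q.min(0),q.max(0),v,s)
E
```

```text
top (332, 165) [ 0.612 -0.174  0.061]
top (325, 140) [ 0.69  -0.156  0.056]
top (340, 188) [ 0.542 -0.194  0.059]
top (353, 235) [ 0.408 -0.234  0.009]
top (353, 212) [ 0.479 -0.239 -0.002]
top (355, 258) [ 0.339 -0.235  0.018]
top (204, 162) [0.613 0.195 0.123]
top (204, 175) [0.585 0.201 0.084]
top (267, 155) [0.645 0.018 0.067]
top (280, 188) [ 0.553 -0.019  0.027]
top (272, 217) [ 0.469  0.008 -0.001]
top (320, 160) [ 0.641 -0.144  0.009]
top (345, 170) [ 0.609 -0.22   0.003]
side (228, 229) [0.646 0.042 0.074]
side (230, 242) [0.642 0.043 0.033]
side (220, 250) [0.64  0.168 0.086]
top 534
[ 0.67393819 -0.17804804  0.05944887] [-0.9982261  -0.05834163  0.01187078] [-0.17908823 -0.1246374   0.13450244  0.14679362]
top 103
[0.61844633 0.19866636 0.14237276] [0.60657961 0.1823106  0.12206926] [0.63162382 0.21535364 0.15416935] [[ 0.05885486 -0.91085791 -0.40850211]
 [ 0.5720917  -0.30457156  0.76154268]
 [-0.8180753  -0.27852116  0.50316874]] [0.0916575  0.08349237 0.05485711]
side 529
[ 0.6988407  -0.16232114  0.0572419 ] [-0.98715814 -0.15865647 -0.01862586] [-0.15506754 -0.13545003  0.16008751  0.1731941 ]
side 119
[0.61858053 0.21008238 0.13879022] [0.60765163 0.19271171 0.11819546] [0.6303233  0.22153928 0.15154974] [[-0.15349981  0.42344379 -0.89282314]
 [-0.94271118 -0.3335876   0.00386458]
 [-0.2961983   0.84226757  0.45039083]] [0.10520944 0.06378963 0.0510004 ]
```

View pics/crop1.png

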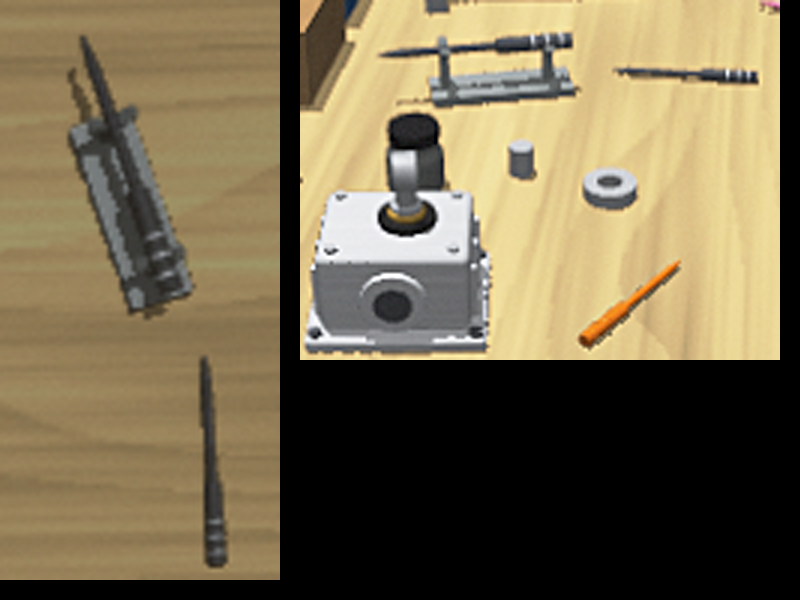

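The bar in the rest (crop: nose (83,37), handle end (180,292)) is clearly larger than the loose dark one (205,360)-(215,560), so it is the one meant. The eye's loop is seen nearly edge-on from the side, so its hole runs roughly along world x.

```bash
cat >> h.py <<'E'
def tool():
    s=read_state(); return s,s['tool_pos'],R.from_rotvec(s['orientation'])
def down(yaw): # tool z down, tool x axis along world yaw
    c,s=np.cos(yaw),np.sin(yaw); return R.from_matrix(np.array([[c,s,0],[s,-c,0],[0,0,-1]]))
def rel(pos,Rt):
    s,p,r=tool(); print('rel xyz',(r.inv().apply(np.array(pos)-p)).round(4),'rot',(r.inv()*Rt).as_rotvec().round(3))
def yaw():
    s,p,r=tool(); x=r.as_matrix()[:,0]; return np.arctan2(x[1],x[0])
def ray(f,px,z):
    K=np.array([[f['fx'],0,f['cx']],[0,f['fy'],f['cy']],[0,0,1.]],float)
    n=cv2.undistortPoints(np.array([[px]],float),K,np.array([float(f['k1']),0,0,0])).ravel()
    rot=R.from_rotvec(f['rotation']).as_matrix() if f['rotation'].shape==(3,) else f['rotation']
    d=rot@np.array([n[0],-n[1],-1]);o=f['position'];return o+d*(z-o[2])/d[2]
E
python3 - <<'E'
from h import *
s,p,r=tool();print(r.as_matrix().round(2),yaw())
c=camera_params('wrist');print({k:c[k] for k in('fx','cx','cy','k1')}, 'cam in tool',r.inv().apply(c['position']-p),(r.inv()*R.from_rotvec(c['rotation'])).as_matrix().round(2))
f=load('top')
n=ray(f,(320.75,129.3),.055);h=ray(f,(345,193),.055);print('bar',n,h,np.linalg.norm(n-h),np.arctan2(*(n-h)[1::-1]))
rel([.54,.20,.43],down(0));rel([.54,.20,.43],down(np.pi))
E
```

```text
[[-0.92  0.4  -0.  ]
 [ 0.4   0.92 -0.  ]
 [ 0.   -0.   -1.  ]] 2.7317567746708438
{'fx': 319.66802267583756, 'cx': 274.6149497050007, 'cy': 212.76175183864612, 'k1': 0.017194423818181145} cam in tool [0.07518982 0.00063293 0.02011033] [[ 0.    0.96  0.27]
 [ 1.   -0.   -0.  ]
 [-0.    0.27 -0.96]]
bar [ 0.7239989  -0.14512879  0.055     ] [ 0.52780532 -0.20892062  0.055     ] 0.20630394029147728 0.3143651942195983
rel xyz [-0.4156 -0.2012 -0.0259] rot [-1.000e-03  2.000e-03  2.732e+00]
rel xyz [-0.4156 -0.2012 -0.0259] rot [-0.002 -0.001 -0.41 ]
```

Call:
carry_out --targets '[{"x": -0.06, "y": -0.0225, "z": 0.0, "az": -0.05, "hand": 100}, {"x": -0.12, "y": -0.045, "z": 0.0, "az": -0.1}, {"x": -0.175, "y": -0.066, "z": 0.0, "az": -0.15}, {"x": -0.235, "y": -0.0885, "z": 0.0, "az": -0.2}, {"x": -0.29, "y": -0.11, "z": 0.0, "az": -0.25}, {"x": -0.35, "y": -0.132, "z": 0.0, "az": -0.3}, {"x": -0.41, "y": -0.155, "z": 0.01, "az": -0.36}, {"x": -0.47, "y": -0.177, "z": 0.024, "az": -0.41}]'

```text
schema error: expected keys hand, x, y, z, ax, ay, az
```

Call:
carry_out --targets '[{"hand": 100}, {"hand": 100}]'

```text
schema error: expected keys hand, x, y, z, ax, ay, az
```

```bash
python3 - <<'E'
from h import *
s,p,r=tool();print(p,yaw())
a=shot('wrist');cv2.imwrite('pics/w1.png',a)
E
```

```text
[0.23893923 0.55013133 0.40379034] 2.7317567746708438
```

View pics/w1.png

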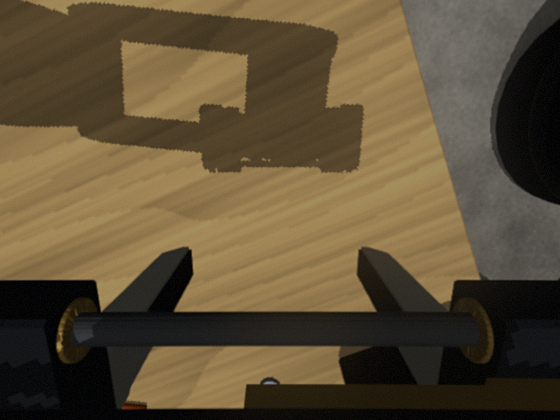

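The picture shows only bench and shadow, because the move was refused for missing keys. The fingers fill the lower half at (150,320) and (400,320), so the camera sees the tool +x side. I'll place the camera, not the TCP, over the eye.

Call:
carry_out --targets '[{"x": -0.06, "y": -0.015, "z": 0, "ax": 0, "ay": 0, "az": -0.05, "hand": 100}, {"x": -0.12, "y": -0.03, "z": 0, "ax": 0, "ay": 0, "az": -0.1, "hand": 100}, {"x": -0.18, "y": -0.045, "z": 0, "ax": 0, "ay": 0, "az": -0.15, "hand": 100}, {"x": -0.24, "y": -0.06, "z": 0, "ax": 0, "ay": 0, "az": -0.2, "hand": 100}, {"x": -0.3, "y": -0.075, "z": 0, "ax": 0, "ay": 0, "az": -0.25, "hand": 100}, {"x": -0.36, "y": -0.09, "z": 0, "ax": 0, "ay": 0, "az": -0.3, "hand": 100}, {"x": -0.42, "y": -0.105, "z": 0.01, "ax": 0, "ay": 0, "az": -0.35, "hand": 100}, {"x": -0.48, "y": -0.12, "z": 0.02, "ax": 0, "ay": 0, "az": -0.41, "hand": 100}]'

```text
t: 1.15
tool_pos: [0.6326, 0.2478, 0.3844]
orientation: [-0.003, 3.142, 0.0]
force: [0.8, 0.8, -0.5]
opening: 0.0932
gripper_force: 0.0
```

Call:
carry_out --targets '[{"x": -0.06, "y": 0.02, "z": 0, "ax": 0, "ay": 0, "az": 0, "hand": 100}, {"x": -0.085, "y": 0.02, "z": 0, "ax": 0, "ay": 0, "az": 0, "hand": 100}, {"x": -0.085, "y": 0.02, "z": 0, "ax": 0, "ay": 0, "az": 0, "hand": 100}, {"x": -0.085, "y": 0.02, "z": 0, "ax": 0, "ay": 0, "az": 0, "hand": 100}]'

```text
t: 1.65
tool_pos: [0.7158, 0.2694, 0.3844]
orientation: [0.001, -3.141, 0.0]
force: [-0.8, -0.2, -0.1]
opening: 0.0931
gripper_force: 0.0
```

```bash
python3 - <<'E'
from h import *
s,p,r=tool();print(s['t'],p,yaw(),s['dq'].round(3))
a=shot('wrist');cv2.imwrite('pics/w2.png',a)
X=cloud(load('wrist'))
m=(X[...,2]>0.118)&(X[...,2]<0.16)&(X[...,0]>.58)&(X[...,0]<.66)&(X[...,1]>.16)&(X[...,1]<.24)
q=X[m];print(len(q),q.min(0),q.max(0))
m&=X[...,2]>.138;q=X[m][:,:2].astype(np.float32);print(cv2.minAreaRect(q))
E
```

```text
1.65 [0.71575786 0.26935467 0.38444155] -3.141270422075308 [ 0.006 -0.03   0.013 -0.     0.001  0.   ]
1844 [0.60746263 0.18415329 0.11918058] [0.63294758 0.21924994 0.15113492]
((0.6201703548431396, 0.20164836943149567), (0.020394695922732353, 0.031177034601569176), 13.711990356445312)
```

View pics/w2.png

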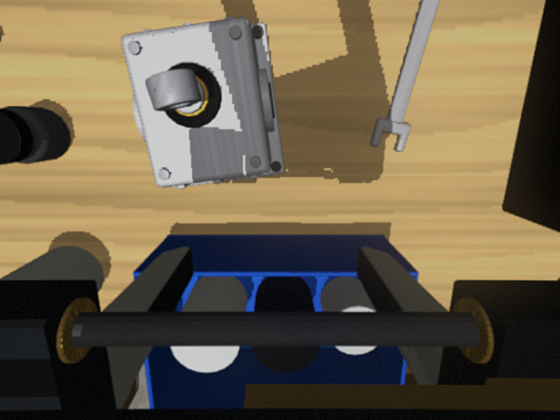

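The eye's loop shows at (175,88), its long side slightly tilted, so the hole yaw is about +0.24 rad and its centre about (0.620, 0.2016). Next, over to the bar.

Call:
carry_out --targets '[{"x": 0.035, "y": -0.04, "z": 0, "ax": 0, "ay": 0, "az": -0.04, "hand": 100}, {"x": 0.045, "y": -0.1, "z": 0, "ax": 0, "ay": 0, "az": -0.08, "hand": 100}, {"x": 0.045, "y": -0.16, "z": 0, "ax": 0, "ay": 0, "az": -0.12, "hand": 100}, {"x": 0.045, "y": -0.22, "z": 0, "ax": 0, "ay": 0, "az": -0.16, "hand": 100}, {"x": 0.045, "y": -0.28, "z": 0, "ax": 0, "ay": 0, "az": -0.2, "hand": 100}, {"x": 0.045, "y": -0.34, "z": 0, "ax": 0, "ay": 0, "az": -0.24, "hand": 100}, {"x": 0.04, "y": -0.39, "z": 0.01, "ax": 0, "ay": 0, "az": -0.28, "hand": 100}, {"x": 0.035, "y": -0.428, "z": 0.024, "ax": 0, "ay": 0, "az": -0.314, "hand": 100}]'

```text
t: 2.7
tool_pos: [0.6805, -0.1604, 0.3626]
orientation: [-0.492, 3.1, -0.002]
force: [0.5, 0.3, 0.3]
opening: 0.0931
gripper_force: 0.0
```

Call:
carry_out --targets '[{"x": 0, "y": 0, "z": 0, "ax": 0, "ay": 0, "az": 0, "hand": 100}, {"x": 0, "y": 0, "z": 0, "ax": 0, "ay": 0, "az": 0, "hand": 100}]'

```text
t: 2.95
tool_pos: [0.6809, -0.1579, 0.3617]
orientation: [-0.491, 3.102, 0.0]
force: [-0.7, 0.7, -0.8]
opening: 0.0931
gripper_force: 0.0
```

```bash
python3 - <<'E'
from h import *
s,p,r=tool();print(s['t'],p,yaw(),s['q'].round(2))
a=shot('wrist');cv2.imwrite('pics/w3.png',a)
E
```

```text
2.95 [ 0.68091379 -0.15788227  0.3616706 ] -2.827462317091977 [-0.3   0.42  1.23  0.    1.5  -2.19]
```

View pics/w3.png

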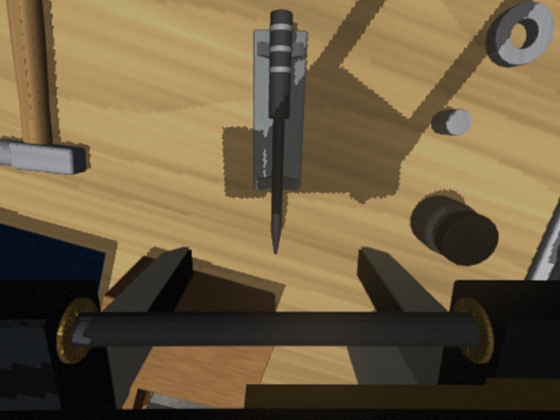

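The bar shows its handle end at (281,12), shoulder at (278,117) and nose at (275,252).

```bash
python3 - <<'E'
from h import *
f=load('wrist');e=ray(f,(281.5,13),.055);s=ray(f,(278,117.5),.055);t=ray(f,(275.5,253),.055)
print(e,s,t,[np.linalg.norm(t-x) for x in(e,s)])
d=(t-e)/np.linalg.norm(t-e);y=np.arctan2(d[1],d[0])
g=(t-.135*d+s-.01*d+e+.07*d)/3;print(d,y,g,t-.135*d,s-.01*d,e+.07*d)
P=cloud(f);m=(P[...,2]>.03)&(P[...,2]<.09)&(P[...,0]>.5)&(P[...,0]<.75)&(P[...,1]<-.12)&(P[...,1]>-.23);q=P[m]
a=(q-g)@d;b=(q-g)@np.array([-d[1],d[0],0])
for lo in(-60,-30,-10,20,40,70,90):
  k=(a*1e3>lo)&(a*1e3<lo+15)&(abs(b)<.012);print(lo,k.sum(),np.median(b[k]),np.percentile(q[k,2],90))
rel([g[0],g[1],.222],down(y+np.pi))
E
```

```text
[ 0.52998198 -0.20092618  0.055     ] [ 0.60535425 -0.17905152  0.055     ] [ 0.72519848 -0.14222196  0.055     ] [np.float64(0.2038520683322051), np.float64(0.125375654822301)]
[0.95763805 0.2879746  0.        ] 0.2921111638721963 [ 0.59623729 -0.18126592  0.055     ] [ 0.59591734 -0.18109853  0.055     ] [ 0.59577787 -0.18193127  0.055     ] [ 0.59701665 -0.18076796  0.055     ]
-60 525 -5.023630827677548e-05 0.06394329513428418
-30 439 -0.0004468754287492794 0.06417809024916897
-10 404 -9.494319413220521e-05 0.0639078831908851
20 204 -0.000148094287447631 0.06010996710252774
40 190 -0.000449322016972131 0.06014356972831324
70 194 -0.0005659554842331787 0.06003357650710886
90 167 -0.00020211809452765355 0.060308026342767496
rel xyz [0.0883 0.0037 0.1398] rot [-0.     0.001  0.023]
```

Call:
carry_out --targets '[{"x": 0.055, "y": 0.0037, "z": 0, "ax": 0, "ay": 0, "az": 0.023, "hand": 100}, {"x": 0.0883, "y": 0.0037, "z": 0.03, "ax": 0, "ay": 0, "az": 0.023, "hand": 60}, {"x": 0.0883, "y": 0.0037, "z": 0.08, "ax": 0, "ay": 0, "az": 0.023, "hand": 60}, {"x": 0.0883, "y": 0.0037, "z": 0.125, "ax": 0, "ay": 0, "az": 0.023, "hand": 60}, {"x": 0.0883, "y": 0.0037, "z": 0.14, "ax": 0, "ay": 0, "az": 0.023, "hand": 60}, {"x": 0.0883, "y": 0.0037, "z": 0.14, "ax": 0, "ay": 0, "az": 0.023, "hand": 60}]'

```text
t: 3.75
tool_pos: [0.5963, -0.1816, 0.2209]
orientation: [0.458, -3.107, -0.001]
force: [-0.2, 0.2, 0.8]
opening: 0.0559
gripper_force: 0.0
```

Call:
carry_out --targets '[{"x": 0, "y": 0, "z": 0, "ax": 0, "ay": 0, "az": 0, "hand": 10}, {"x": 0, "y": 0, "z": 0, "ax": 0, "ay": 0, "az": 0, "hand": 10}, {"x": 0, "y": 0, "z": 0, "ax": 0, "ay": 0, "az": 0, "hand": 10}, {"x": 0, "y": 0, "z": 0, "ax": 0, "ay": 0, "az": 0, "hand": 10}, {"x": 0, "y": 0, "z": 0, "ax": 0, "ay": 0, "az": 0, "hand": 10}, {"x": 0, "y": 0, "z": 0, "ax": 0, "ay": 0, "az": 0, "hand": 10}]' --newtons 50

```text
t: 4.5
tool_pos: [0.5962, -0.182, 0.2211]
orientation: [0.456, -3.108, -0.002]
force: [-1.9, 4.6, 5.0]
opening: 0.0169
gripper_force: 50.0
```

```bash
python3 - <<'E'
from h import *
s,p,r=tool();print(s['t'],p,yaw(),s['opening'],s['gripper_force'],s['force'],s['wrist_torque'])
E
```

```text
4.5 [ 0.59622473 -0.18203029  0.2211185 ] -2.8502241357665326 0.01687848289827081 50.00172972679138 [-1.94414007  4.55962673  4.98460491] [ 0.86960702  0.37101872 -0.04395375]
```

Call:
carry_out --targets '[{"x": 0, "y": 0, "z": -0.02, "ax": 0, "ay": 0, "az": 0, "hand": 10}, {"x": 0, "y": 0, "z": -0.06, "ax": 0, "ay": 0, "az": 0, "hand": 10}, {"x": 0, "y": 0, "z": -0.1, "ax": 0, "ay": 0, "az": 0, "hand": 10}, {"x": 0.003, "y": 0.03, "z": -0.13, "ax": 0, "ay": 0, "az": 0, "hand": 10}, {"x": 0.01, "y": 0.08, "z": -0.13, "ax": 0, "ay": 0, "az": 0.01, "hand": 10}, {"x": 0.015, "y": 0.13, "z": -0.13, "ax": 0, "ay": 0, "az": 0.02, "hand": 10}, {"x": 0.018, "y": 0.18, "z": -0.13, "ax": 0, "ay": 0, "az": 0.02, "hand": 10}, {"x": 0.02, "y": 0.23, "z": -0.13, "ax": 0, "ay": 0, "az": 0.03, "hand": 10}]'

```text
t: 5.5
tool_pos: [0.5102, 0.0331, 0.3519]
orientation: [-0.408, 3.114, -0.001]
force: [0.7, -0.1, -2.3]
opening: 0.0167
gripper_force: 50.0
```

Call:
carry_out --targets '[{"x": 0.005, "y": 0.05, "z": 0, "ax": 0, "ay": 0, "az": 0.01, "hand": 10}, {"x": 0.01, "y": 0.095, "z": 0, "ax": 0, "ay": 0, "az": 0.02, "hand": 10}, {"x": 0.012, "y": 0.125, "z": 0, "ax": 0, "ay": 0, "az": 0.02, "hand": 10}, {"x": 0.012, "y": 0.138, "z": 0.02, "ax": 0, "ay": 0, "az": 0.02, "hand": 10}, {"x": 0.012, "y": 0.138, "z": 0.045, "ax": 0, "ay": 0, "az": 0.02, "hand": 10}, {"x": 0.012, "y": 0.138, "z": 0.053, "ax": 0, "ay": 0, "az": 0.02, "hand": 10}, {"x": 0.012, "y": 0.138, "z": 0.053, "ax": 0, "ay": 0, "az": 0.02, "hand": 10}, {"x": 0.012, "y": 0.138, "z": 0.053, "ax": 0, "ay": 0, "az": 0.02, "hand": 10}]'

```text
t: 6.5
tool_pos: [0.4644, 0.1621, 0.2991]
orientation: [-0.377, 3.117, 0.0]
force: [0.6, 0.1, -2.5]
opening: 0.017
gripper_force: 50.0
```

```bash
python3 - <<'E'
from h import *
s,p,r=tool();print(s['t'],p,yaw()+np.pi,s['force'],s['wrist_torque'],s['q'].round(2))
a=shot('side');t=shot('top')
c=np.zeros((600,800,3),np.uint8);c[:400,:]=cv2.resize(a[180:300,150:390],(800,400),interpolation=cv2.INTER_CUBIC)
c[400:,:400]=cv2.resize(t[130:205,150:300],(400,200),interpolation=cv2.INTER_CUBIC)
cv2.imwrite('pics/c4.png',c)
g=p+r.apply([0,0,.166]);d=-r.as_matrix()[:,0];tip=g+.135*d;print('g',g,'tip',tip)
for n in('side','top'):
  P=cloud(load(n));e=np.array([.62,.2016,.132]);dd=np.array([d[0],d[1],0])
  m=(P[...,2]>.1)&(P[...,2]<.16);q=P[m];a=(q-g)@d;b=(q-g)@np.array([-d[1],d[0],0])
  k=(a>.02)&(a<.11)&(abs(b)<.02);print(n,k.sum(),np.polyfit(a[k],b[k],1),np.polyfit(a[k],q[k,2],1),'max a',a[(abs(b)<.015)&(a<.14)].max())
E
```

```text
6.5 [0.46435506 0.16207497 0.29911621] 0.24067893065833612 [ 0.61732204  0.13778769 -2.54231237] [-0.01524077  0.00345747 -0.01686865] [ 0.23 -0.09  1.91 -0.    1.32 -1.58]
g [0.46464952 0.1621233  0.13311648] tip [0.59575812 0.19430213 0.13335842]
side 141 [-0.00315415  0.00235952] [0.03390086 0.13247535] max a 0.13386660949652Traceback (most recent call last):
  File "<stdin>", line 11, in <module>
    raise TypeError("expected non-empty vector for x")
TypeError: expected non-empty vector for x
```

View pics/c4.png

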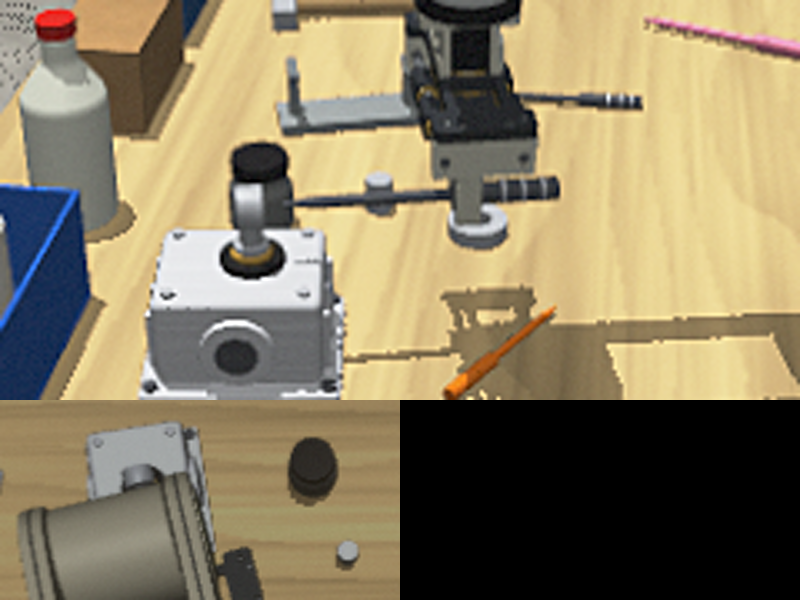

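The nose (290,203) sits just short of the loop (248,203), at the hole's height and in line with it. Inserting.

Call:
carry_out --targets '[{"x": -0.01, "y": 0.0013, "z": 0.0005, "ax": 0, "ay": 0, "az": 0, "hand": 10}, {"x": -0.02, "y": 0.0013, "z": 0.0005, "ax": 0, "ay": 0, "az": 0, "hand": 10}, {"x": -0.03, "y": 0.0013, "z": 0.0005, "ax": 0, "ay": 0, "az": 0, "hand": 10}, {"x": -0.04, "y": 0.0013, "z": 0.0005, "ax": 0, "ay": 0, "az": 0, "hand": 10}, {"x": -0.05, "y": 0.0013, "z": 0.0005, "ax": 0, "ay": 0, "az": 0, "hand": 10}, {"x": -0.05, "y": 0.0013, "z": 0.0005, "ax": 0, "ay": 0, "az": 0, "hand": 10}]'

```text
t: 7.35
tool_pos: [0.5127, 0.1756, 0.2972]
orientation: [0.378, -3.119, 0.0]
force: [-0.4, 0.1, -2.9]
opening: 0.017
gripper_force: 50.0
```

Call:
carry_out --targets '[{"x": -0.01, "y": 0, "z": 0, "ax": 0, "ay": 0, "az": 0, "hand": 10}, {"x": -0.02, "y": 0, "z": 0, "ax": 0, "ay": 0, "az": 0, "hand": 10}, {"x": -0.03, "y": 0, "z": 0, "ax": 0, "ay": 0, "az": 0, "hand": 10}, {"x": -0.04, "y": 0, "z": 0, "ax": 0, "ay": 0, "az": 0, "hand": 10}, {"x": -0.045, "y": 0, "z": 0, "ax": 0, "ay": 0, "az": 0, "hand": 10}, {"x": -0.045, "y": 0, "z": 0, "ax": 0, "ay": 0, "az": 0, "hand": 10}]'

```text
t: 8.1
tool_pos: [0.556, 0.1862, 0.2971]
orientation: [0.378, -3.118, 0.0]
force: [0.3, 0.2, -1.7]
opening: 0.0166
gripper_force: 50.0
```

```bash
cat >> h.py <<'E'
E0=np.array([.620,.2016,.132])
def feel(n=1):
    s,p,r=tool(); g=p+r.apply([0,0,.166]); d=-r.as_matrix()[:,0]; l=np.array([-d[1],d[0],0])
    F=s['force'];M=s['wrist_torque']; k=p-E0
    T=M[2]+k[0]*F[1]-k[1]*F[0]   # moment about eye axis from outside on tool
    print('t',s['t'],'yaw',round(yaw()+np.pi,4),'F',F.round(2),'Mz',M[2].round(3),'along',(F@d).round(2),'lat',(F@l).round(2),'T on tool about eye',T.round(3),
      'eye in bar frame a,b',((E0-g)@d).round(4),((E0-g)@l).round(4),'gz',g[2].round(4))
def arc(yaw_t,a=.065,b=0,z=None,E=None):
    e=E0 if E is None else E
    d=np.array([np.cos(yaw_t),np.sin(yaw_t),0]);l=np.array([-d[1],d[0],0]);s,p,r=tool()
    t=e-a*d-b*l; rel([t[0],t[1],p[2] if z is None else z],down(yaw_t+np.pi))
E
python3 - <<'E'
from h import *
feel()
a=shot('side')
c=np.zeros((600,800,3),np.uint8);c[:400,:]=cv2.resize(a[180:300,150:390],(800,400),interpolation=cv2.INTER_CUBIC)
cv2.imwrite('pics/c5.png',c)
for y in (.14,.04,-.06,-.16,-.26,-.36): arc(y)
E
```

```text
t 8.1 yaw 0.2412 F [ 0.31  0.18 -1.67] Mz -0.011 along 0.35 lat 0.1 T on tool about eye -0.018 eye in bar frame a,b 0.0659 -0.0004 gz 0.1311
rel xyz [-0.0014  0.0062 -0.    ] rot [-0.    -0.     0.101]
rel xyz [-0.0024  0.0126 -0.    ] rot [-0.    -0.     0.201]
rel xyz [-0.004   0.0189 -0.    ] rot [-0.    -0.     0.301]
rel xyz [-0.0062  0.025  -0.    ] rot [-0.    -0.     0.401]
rel xyz [-0.0091  0.0308 -0.    ] rot [-0.    -0.     0.501]
rel xyz [-0.0125  0.0364 -0.    ] rot [-0.    -0.     0.601]
```

View pics/c5.png

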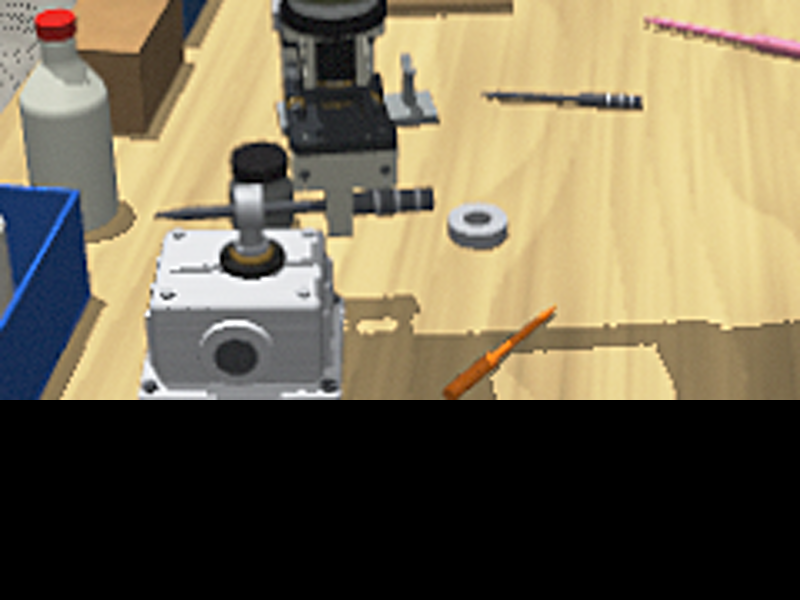

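The bar is through: nose at (158,215) beyond the loop, handle at (395,200) on the near side. Now turn clockwise.

Call:
carry_out --targets '[{"x": -0.0014, "y": 0.0062, "z": 0, "ax": 0, "ay": 0, "az": 0.1, "hand": 10}, {"x": -0.0024, "y": 0.0126, "z": 0, "ax": 0, "ay": 0, "az": 0.2, "hand": 10}, {"x": -0.004, "y": 0.0189, "z": 0, "ax": 0, "ay": 0, "az": 0.3, "hand": 10}, {"x": -0.0062, "y": 0.025, "z": 0, "ax": 0, "ay": 0, "az": 0.4, "hand": 10}, {"x": -0.0091, "y": 0.0308, "z": 0, "ax": 0, "ay": 0, "az": 0.5, "hand": 10}, {"x": -0.0125, "y": 0.0364, "z": 0, "ax": 0, "ay": 0, "az": 0.6, "hand": 10}, {"x": -0.0125, "y": 0.0364, "z": 0, "ax": 0, "ay": 0, "az": 0.6, "hand": 10}]'

```text
t: 9.02
tool_pos: [0.5589, 0.2244, 0.2971]
orientation: [-0.559, -3.091, 0.001]
force: [-1.6, -1.5, -2.5]
opening: 0.0168
gripper_force: 50.0
```

```bash
python3 - <<'E'
from h import *
feel()
for k in range(1,7): arc(-.36-.04*k)
E
```

```text
t 9.025 yaw 5.9252 F [-1.6  -1.54 -2.48] Mz -0.138 along -0.96 lat -2.0 T on tool about eye -0.007 eye in bar frame a,b 0.0653 0.0002 gz 0.1311
rel xyz [-0.0003  0.0028 -0.    ] rot [-0.001 -0.     0.042]
rel xyz [-0.0004  0.0054 -0.    ] rot [-0.001 -0.     0.082]
rel xyz [-0.0007  0.0079 -0.    ] rot [-0.001 -0.     0.122]
rel xyz [-0.0011  0.0105 -0.    ] rot [-0.001 -0.     0.162]
rel xyz [-0.0015  0.0131 -0.    ] rot [-0.001 -0.     0.202]
rel xyz [-0.0021  0.0156 -0.    ] rot [-0.001 -0.     0.242]
```

```bash
python3 - <<'E'
import re
s=open('h.py').read()
s=s.replace("    F=s['force'];M=s['wrist_torque']; k=p-E0","    L=[s]\n    for _ in range(n): read_camera('wrist'); L.append(read_state())\n    F=np.mean([q['force'] for q in L],0);M=np.mean([q['wrist_torque'] for q in L],0); k=p-E0\n    print('std',np.std([q['force'] for q in L],0).round(2))").replace("def feel(n=1)","def feel(n=5)")
open('h.py','w').write(s)
from h import *
feel()
E
```

```text
std [0.46 0.29 0.68]
t 9.025 yaw 5.9254 F [-0.96 -1.39 -2.07] Mz -0.088 along -0.42 lat -1.64 T on tool about eye 0.019 eye in bar frame a,b 0.0653 0.0002 gz 0.1311
```

Call:
carry_out --targets '[{"x": -0.0003, "y": 0.0024, "z": 0, "ax": 0, "ay": 0, "az": 0.04, "hand": 10}, {"x": -0.0004, "y": 0.0048, "z": 0, "ax": 0, "ay": 0, "az": 0.08, "hand": 10}, {"x": -0.0005, "y": 0.006, "z": 0, "ax": 0, "ay": 0, "az": 0.1, "hand": 10}, {"x": -0.0005, "y": 0.006, "z": 0, "ax": 0, "ay": 0, "az": 0.1, "hand": 10}]'

```text
t: 9.78
tool_pos: [0.5616, 0.23, 0.2972]
orientation: [-0.713, -3.059, 0.0]
force: [-1.2, -0.6, -3.1]
opening: 0.0169
gripper_force: 50.0
```

```bash
python3 - <<'E'
from h import *
feel()
y=yaw()+np.pi
for k in range(1,5): arc(y-.04*k)
P=cloud(load('side'))
E
```

```text
std [0.54 0.53 0.57]
t 9.775 yaw 5.8248 F [-1.82 -1.18 -2.23] Mz -0.03 along -1.11 lat -1.86 T on tool about eye 0.09 eye in bar frame a,b 0.065 0.0004 gz 0.1312
rel xyz [ 0.0001  0.003  -0.    ] rot [-0.   -0.    0.04]
rel xyz [-0.0001  0.0056 -0.    ] rot [-0.   -0.    0.08]
rel xyz [-0.0003  0.0082 -0.    ] rot [-0.   -0.    0.12]
rel xyz [-0.0007  0.0108 -0.    ] rot [-0.   -0.    0.16]
```

Call:
carry_out --targets '[{"x": 0, "y": 0.0012, "z": 0, "ax": 0, "ay": 0, "az": 0.02, "hand": 10}, {"x": 0, "y": 0.0025, "z": 0, "ax": 0, "ay": 0, "az": 0.04, "hand": 10}, {"x": -0.0001, "y": 0.0038, "z": 0, "ax": 0, "ay": 0, "az": 0.06, "hand": 10}, {"x": -0.0001, "y": 0.0038, "z": 0, "ax": 0, "ay": 0, "az": 0.06, "hand": 10}]'

```text
t: 10.52
tool_pos: [0.5635, 0.2334, 0.2972]
orientation: [-0.806, -3.036, 0.0]
force: [-2.7, -0.7, -2.1]
opening: 0.0166
gripper_force: 50.0
```

```bash
python3 - <<'E'
from h import *
feel()
E
```

```text
std [0.52 0.41 0.28]
t 10.525 yaw 5.7645 F [-2.43 -0.39 -2.31] Mz -0.057 along -1.91 lat -1.54 T on tool about eye 0.043 eye in bar frame a,b 0.0648 0.0004 gz 0.1312
```

Call:
carry_out --targets '[{"x": 0, "y": 0.0012, "z": 0, "ax": 0, "ay": 0, "az": 0.02, "hand": 10}, {"x": 0, "y": 0.0025, "z": 0, "ax": 0, "ay": 0, "az": 0.04, "hand": 10}, {"x": 0, "y": 0.0025, "z": 0, "ax": 0, "ay": 0, "az": 0.04, "hand": 10}]'

```text
t: 11.15
tool_pos: [0.5648, 0.2356, 0.2973]
orientation: [-0.867, -3.02, 0.0]
force: [-2.2, -1.1, -1.9]
opening: 0.0168
gripper_force: 50.0
```

```bash
python3 - <<'E'
from h import *
feel()
E
```

```text
std [0.43 0.4  0.24]
t 11.15 yaw 5.7245 F [-1.84 -0.43 -2.07] Mz -0.049 along -1.33 lat -1.34 T on tool about eye 0.037 eye in bar frame a,b 0.0648 0.0005 gz 0.1313
```

Call:
carry_out --targets '[{"x": 0, "y": 0.0013, "z": 0, "ax": 0, "ay": 0, "az": 0.02, "hand": 10}, {"x": 0, "y": 0.0026, "z": 0, "ax": 0, "ay": 0, "az": 0.04, "hand": 10}, {"x": -0.0001, "y": 0.0039, "z": 0, "ax": 0, "ay": 0, "az": 0.06, "hand": 10}, {"x": -0.0002, "y": 0.0052, "z": 0, "ax": 0, "ay": 0, "az": 0.08, "hand": 10}, {"x": -0.0002, "y": 0.0052, "z": 0, "ax": 0, "ay": 0, "az": 0.08, "hand": 10}]'

```text
t: 12.02
tool_pos: [0.5677, 0.2399, 0.2972]
orientation: [-0.987, -2.982, 0.0]
force: [-1.6, -1.2, -2.7]
opening: 0.0168
gripper_force: 50.0
```

```bash
python3 - <<'E'
from h import *
feel()
E
```

```text
std [0.57 0.72 0.51]
t 12.025 yaw 5.6445 F [-2.11 -0.42 -2.4 ] Mz -0.041 along -1.44 lat -1.59 T on tool about eye 0.062 eye in bar frame a,b 0.0648 0.0005 gz 0.1312
```

Call:
carry_out --targets '[{"x": 0, "y": 0.0013, "z": 0, "ax": 0, "ay": 0, "az": 0.02, "hand": 10}, {"x": 0, "y": 0.0026, "z": 0, "ax": 0, "ay": 0, "az": 0.04, "hand": 10}, {"x": -0.0001, "y": 0.0039, "z": 0, "ax": 0, "ay": 0, "az": 0.06, "hand": 10}, {"x": -0.0002, "y": 0.0052, "z": 0, "ax": 0, "ay": 0, "az": 0.08, "hand": 10}, {"x": -0.0002, "y": 0.0052, "z": 0, "ax": 0, "ay": 0, "az": 0.08, "hand": 10}]'

```text
t: 12.9
tool_pos: [0.571, 0.2439, 0.2972]
orientation: [-1.105, -2.941, 0.0]
force: [-1.4, -0.7, -3.2]
opening: 0.0165
gripper_force: 50.0
```

```bash
python3 - <<'E'
from h import *
feel()
E
```

```text
std [0.4  0.58 0.43]
t 12.9 yaw 5.5645 F [-1.48 -0.5  -2.89] Mz -0.047 along -0.78 lat -1.35 T on tool about eye 0.041 eye in bar frame a,b 0.0648 0.0005 gz 0.1312
```

Call:
carry_out --targets '[{"x": 0, "y": 0.0013, "z": 0, "ax": 0, "ay": 0, "az": 0.02, "hand": 10}, {"x": 0, "y": 0.0026, "z": 0, "ax": 0, "ay": 0, "az": 0.04, "hand": 10}, {"x": -0.0001, "y": 0.0039, "z": 0, "ax": 0, "ay": 0, "az": 0.06, "hand": 10}, {"x": -0.0002, "y": 0.0052, "z": 0, "ax": 0, "ay": 0, "az": 0.08, "hand": 10}, {"x": -0.0002, "y": 0.0052, "z": 0, "ax": 0, "ay": 0, "az": 0.08, "hand": 10}]'

```text
t: 13.78
tool_pos: [0.5746, 0.2477, 0.2972]
orientation: [-1.222, -2.894, 0.0]
force: [-1.3, -0.8, -3.5]
opening: 0.0168
gripper_force: 50.0
```

```bash
python3 - <<'E'
from h import *
feel()
E
```

```text
std [0.25 0.35 0.69]
t 13.775 yaw 5.4845 F [-1.71 -0.87 -2.85] Mz -0.046 along -0.57 lat -1.83 T on tool about eye 0.072 eye in bar frame a,b 0.0647 0.0005 gz 0.1312
```

Call:
carry_out --targets '[{"x": 0, "y": 0.0013, "z": 0, "ax": 0, "ay": 0, "az": 0.02, "hand": 10}, {"x": 0, "y": 0.0026, "z": 0, "ax": 0, "ay": 0, "az": 0.04, "hand": 10}, {"x": -0.0001, "y": 0.0039, "z": 0, "ax": 0, "ay": 0, "az": 0.06, "hand": 10}, {"x": -0.0002, "y": 0.0052, "z": 0, "ax": 0, "ay": 0, "az": 0.08, "hand": 10}, {"x": -0.0002, "y": 0.0052, "z": 0, "ax": 0, "ay": 0, "az": 0.08, "hand": 10}]'

```text
t: 14.65
tool_pos: [0.5783, 0.2511, 0.2971]
orientation: [-1.337, -2.843, 0.001]
force: [-2.8, -1.8, -3.0]
opening: 0.0169
gripper_force: 50.0
```

```bash
python3 - <<'E'
from h import *
feel()
E
```

```text
std [0.4  0.19 0.29]
t 14.65 yaw 5.4045 F [-2.75 -2.02 -3.01] Mz 0.006 along -0.19 lat -3.4 T on tool about eye 0.226 eye in bar frame a,b 0.0647 0.0006 gz 0.1311
```

Call:
carry_out --targets '[{"x": 0, "y": 0.0007, "z": 0, "ax": 0, "ay": 0, "az": 0.01, "hand": 10}, {"x": 0, "y": 0.0013, "z": 0, "ax": 0, "ay": 0, "az": 0.02, "hand": 10}, {"x": 0, "y": 0.002, "z": 0, "ax": 0, "ay": 0, "az": 0.03, "hand": 10}, {"x": 0, "y": 0.002, "z": 0, "ax": 0, "ay": 0, "az": 0.03, "hand": 10}]'

```text
t: 15.4
tool_pos: [0.5799, 0.2524, 0.2972]
orientation: [-1.379, -2.823, 0.0]
force: [-3.8, -3.5, -2.6]
opening: 0.0171
gripper_force: 50.0
```

```bash
python3 - <<'E'
from h import *
feel(8)
E
```

```text
std [0.56 0.39 0.46]
t 15.4 yaw 5.3744 F [-3.67 -2.99 -2.87] Mz 0.044 along 0.11 lat -4.73 T on tool about eye 0.35 eye in bar frame a,b 0.0647 0.0005 gz 0.1312
```

Call:
carry_out --targets '[{"x": 0, "y": 0.0006, "z": 0, "ax": 0, "ay": 0, "az": 0.008, "hand": 10}, {"x": 0, "y": 0.0011, "z": 0, "ax": 0, "ay": 0, "az": 0.016, "hand": 10}, {"x": 0, "y": 0.0011, "z": 0, "ax": 0, "ay": 0, "az": 0.016, "hand": 10}, {"x": 0, "y": 0.0011, "z": 0, "ax": 0, "ay": 0, "az": 0.016, "hand": 10}]'

```text
t: 16.3
tool_pos: [0.5808, 0.253, 0.2972]
orientation: [-1.402, -2.811, 0.0]
force: [-4.0, -3.4, -3.0]
opening: 0.0168
gripper_force: 50.0
```

```bash
python3 - <<'E'
from h import *
feel(8)
y=yaw()+np.pi
for k in (.1,.2,.3): print(k);arc(y+k,a=.0647,b=.0005)
E
```

```text
std [0.5  0.48 0.5 ]
t 16.3 yaw 5.3581 F [-3.59 -3.3  -2.85] Mz 0.048 along 0.47 lat -4.85 T on tool about eye 0.362 eye in bar frame a,b 0.0647 0.0004 gz 0.1312
0.1
rel xyz [-0.0004 -0.0066  0.    ] rot [-0.  -0.  -0.1]
0.2
rel xyz [-0.0014 -0.013   0.    ] rot [-0.  -0.  -0.2]
0.3
rel xyz [-0.003  -0.0192  0.    ] rot [-0.  -0.  -0.3]
```

Torque is about 0.36 N m, which is firm, and the eye has come home. Back the bar off into the middle of the play.

Call:
carry_out --targets '[{"x": -0.0001, "y": -0.0033, "z": 0, "ax": 0, "ay": 0, "az": -0.05, "hand": 10}, {"x": -0.0004, "y": -0.0066, "z": 0, "ax": 0, "ay": 0, "az": -0.1, "hand": 10}, {"x": -0.0008, "y": -0.0098, "z": 0, "ax": 0, "ay": 0, "az": -0.15, "hand": 10}, {"x": -0.0014, "y": -0.013, "z": 0, "ax": 0, "ay": 0, "az": -0.2, "hand": 10}, {"x": -0.0022, "y": -0.0162, "z": 0, "ax": 0, "ay": 0, "az": -0.25, "hand": 10}, {"x": -0.003, "y": -0.0192, "z": 0, "ax": 0, "ay": 0, "az": -0.3, "hand": 10}, {"x": -0.003, "y": -0.0192, "z": 0, "ax": 0, "ay": 0, "az": -0.3, "hand": 10}]'

```text
t: 17.58
tool_pos: [0.5678, 0.2394, 0.2981]
orientation: [0.966, 2.987, 0.003]
force: [0.6, 0.3, -1.7]
opening: 0.0165
gripper_force: 50.0
```

```bash
python3 - <<'E'
from h import *
feel(8)
E
```

```text
std [0.42 0.52 0.57]
t 17.575 yaw 5.6582 F [ 0.18 -0.02 -2.33] Mz 0.014 along 0.16 lat 0.09 T on tool about eye 0.008 eye in bar frame a,b 0.0643 -0.0005 gz 0.1321
```

Call:
carry_out --targets '[{"x": 0.012, "y": 0, "z": 0, "ax": 0, "ay": 0, "az": 0, "hand": 10}, {"x": 0.025, "y": 0, "z": 0, "ax": 0, "ay": 0, "az": 0, "hand": 10}, {"x": 0.038, "y": 0, "z": 0, "ax": 0, "ay": 0, "az": 0, "hand": 10}, {"x": 0.05, "y": 0, "z": 0, "ax": 0, "ay": 0, "az": 0, "hand": 10}]'

```text
t: 18.48
tool_pos: [0.5257, 0.2691, 0.2973]
orientation: [-0.965, -2.99, -0.0]
force: [0.3, -0.4, -2.5]
opening: 0.0169
gripper_force: 50.0
```

Call:
carry_out --targets '[{"x": 0.015, "y": 0, "z": 0, "ax": 0, "ay": 0, "az": 0, "hand": 10}, {"x": 0.03, "y": 0, "z": 0, "ax": 0, "ay": 0, "az": 0, "hand": 10}, {"x": 0.045, "y": 0, "z": 0, "ax": 0, "ay": 0, "az": 0, "hand": 10}, {"x": 0.06, "y": 0, "z": 0, "ax": 0, "ay": 0, "az": 0, "hand": 10}, {"x": 0.07, "y": 0, "z": -0.005, "ax": 0, "ay": 0, "az": 0, "hand": 10}, {"x": 0.07, "y": 0, "z": -0.05, "ax": 0, "ay": 0, "az": 0, "hand": 10}, {"x": 0.07, "y": 0, "z": -0.05, "ax": 0, "ay": 0, "az": 0, "hand": 10}]'

```text
t: 19.35
tool_pos: [0.471, 0.3103, 0.3521]
orientation: [0.963, 2.984, 0.009]
force: [0.3, 0.5, -2.2]
opening: 0.0165
gripper_force: 50.0
```

```bash
python3 - <<'E'
from h import *
s,p,r=tool();print(p,yaw()+np.pi,s['force'])
d=-r.as_matrix()[:,0];g=p+r.apply([0,0,.166])
shot('side');P=cloud(load('side'));q=P[(P[...,2]>.16)&(P[...,2]<.2)];a=(q-g)@d;b=(q-g)@np.array([-d[1],d[0],0]);k=(a>.02)&(a<.105)&(abs(b)<.025)
print(k.sum(),np.polyfit(a[k],b[k],1) if k.sum()>9 else '', np.polyfit(a[k],q[k,2],1) if k.sum()>9 else '')
y=-2.8502
rel([.5962,-.1820,.345],down(y))
x=R.from_matrix(down(y).as_matrix()).as_matrix()[:,0];print(x)
E
```

```text
[0.47099724 0.31030743 0.35212236] 5.658724674965537 [ 0.31116475  0.53669995 -2.2178508 ]
15 [-0.43005339  0.01725611] [0.38528402 0.17576077]
rel xyz [-0.3896 -0.3255  0.0042] rot [ 0.003  0.004 -0.916]
[-0.95784471 -0.28728645 -0.        ]
```

Call:
carry_out --targets '[{"x": -0.039, "y": -0.0325, "z": 0, "ax": 0, "ay": 0, "az": -0.09, "hand": 10}, {"x": -0.078, "y": -0.065, "z": 0, "ax": 0, "ay": 0, "az": -0.18, "hand": 10}, {"x": -0.117, "y": -0.098, "z": 0, "ax": 0, "ay": 0, "az": -0.27, "hand": 10}, {"x": -0.156, "y": -0.13, "z": 0, "ax": 0, "ay": 0, "az": -0.37, "hand": 10}, {"x": -0.195, "y": -0.163, "z": 0, "ax": 0, "ay": 0, "az": -0.46, "hand": 10}, {"x": -0.234, "y": -0.195, "z": 0, "ax": 0, "ay": 0, "az": -0.55, "hand": 10}, {"x": -0.273, "y": -0.228, "z": 0, "ax": 0, "ay": 0, "az": -0.64, "hand": 10}, {"x": -0.312, "y": -0.26, "z": 0, "ax": 0, "ay": 0, "az": -0.73, "hand": 10}]'

```text
t: 20.4
tool_pos: [0.5706, -0.0858, 0.3457]
orientation: [0.169, -3.135, -0.001]
force: [0.8, 0.6, -2.3]
opening: 0.0165
gripper_force: 50.0
```

```bash
python3 - <<'E'
from h import *
rel([.5962,-.1820,.28],down(-2.8502))
E
```

```text
rel xyz [-0.0152 -0.0985  0.0656] rot [ 0.001 -0.002 -0.184]
```

Call:
carry_out --targets '[{"x": -0.007, "y": -0.045, "z": 0, "ax": 0, "ay": 0, "az": -0.09, "hand": 10}, {"x": -0.0152, "y": -0.0985, "z": 0, "ax": 0, "ay": 0, "az": -0.184, "hand": 10}, {"x": -0.0152, "y": -0.0985, "z": 0.035, "ax": 0, "ay": 0, "az": -0.184, "hand": 10}, {"x": -0.0152, "y": -0.0985, "z": 0.065, "ax": 0, "ay": 0, "az": -0.184, "hand": 10}, {"x": -0.0152, "y": -0.0985, "z": 0.065, "ax": 0, "ay": 0, "az": -0.184, "hand": 10}, {"x": -0.0152, "y": -0.0985, "z": 0.065, "ax": 0, "ay": 0, "az": -0.184, "hand": 10}]'

```text
t: 21.15
tool_pos: [0.5965, -0.1803, 0.2827]
orientation: [-0.453, 3.109, -0.0]
force: [-0.5, -1.0, -2.2]
opening: 0.0165
gripper_force: 50.0
```

```bash
python3 - <<'E'
from h import *
s,p,r=tool();print(s['t'],p,yaw()+np.pi,s['force'])
d=-r.as_matrix()[:,0];g=p+r.apply([0,0,.166]);l=np.array([-d[1],d[0],0])
for n in ('wrist','top','side'):
  im=shot(n)
  P=cloud(load(n));q=P[(P[...,2]>.095)&(P[...,2]<.14)];a=(q-g)@d;b=(q-g)@l
  for lo,hi in((-.07,-.02),(.02,.105)):
    k=(a>lo)&(a<hi)&(abs(b)<.02)
    if k.sum()>20: print(n,lo,k.sum(),'b',np.polyfit(a[k],b[k],1).round(4),'z',np.polyfit(a[k],q[k,2],1).round(4))
  if n=='side': a=im[170:270,170:330]
cv2.imwrite('pics/c6.png',cv2.resize(a,(800,500),interpolation=cv2.INTER_CUBIC))
rel([.5962,-.1820,.2211],down(-2.8502))
E
```

```text
21.15 [ 0.59650103 -0.18034687  0.28273374] 0.28932994522745625 [-0.49022895 -0.95516412 -2.17835816]
wrist -0.07 4291 b [0.0002 0.0002] z [0.0086 0.1236]
wrist 0.02 666 b [-0.0013  0.0003] z [-0.0271  0.1217]
top -0.07 106 b [-0.0052  0.    ] z [0.0277 0.1257]
side -0.07 88 b [0.0496 0.0077] z [-0.0187  0.1182]
side 0.02 88 b [0.0043 0.0019] z [0.0129 0.1168]
rel xyz [ 0.0014 -0.0011  0.0631] rot [-0.002  0.002 -0.002]
```

View pics/c6.png

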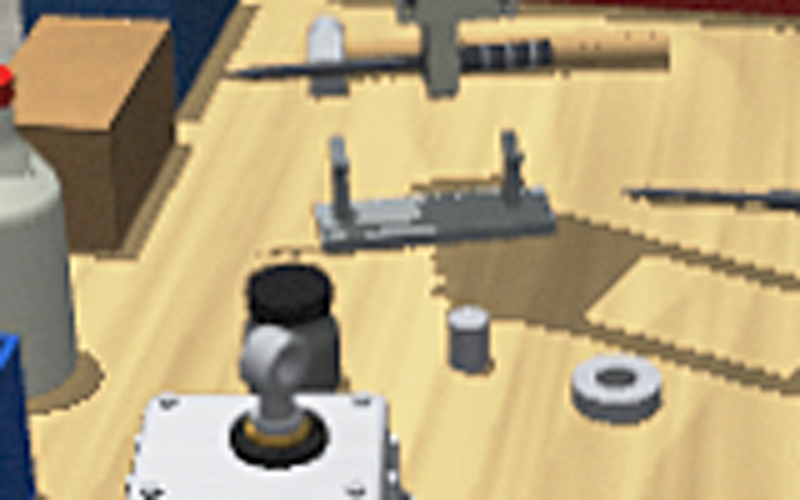

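The bar is level in the grip above both cradles (245,70 to 550,50), and the eye's hole has clearly turned (270,360). Lowering.

Call:
carry_out --targets '[{"x": 0.0014, "y": -0.0006, "z": 0.02, "ax": 0, "ay": 0, "az": 0, "hand": 10}, {"x": 0.0014, "y": -0.0006, "z": 0.035, "ax": 0, "ay": 0, "az": 0, "hand": 10}, {"x": 0.0014, "y": -0.0006, "z": 0.047, "ax": 0, "ay": 0, "az": 0, "hand": 10}, {"x": 0.0014, "y": -0.0006, "z": 0.055, "ax": 0, "ay": 0, "az": 0, "hand": 10}, {"x": 0.0014, "y": -0.0006, "z": 0.059, "ax": 0, "ay": 0, "az": 0, "hand": 10}, {"x": 0.0014, "y": -0.0006, "z": 0.06, "ax": 0, "ay": 0, "az": 0, "hand": 10}, {"x": 0.0014, "y": -0.0006, "z": 0.06, "ax": 0, "ay": 0, "az": 0, "hand": 10}]'

```text
t: 22.18
tool_pos: [0.5954, -0.1815, 0.2228]
orientation: [-0.453, 3.108, -0.001]
force: [-0.6, 0.5, -1.5]
opening: 0.017
gripper_force: 50.0
```

```bash
python3 - <<'E'
from h import *
rel([.5962,-.1820,.2211],down(-2.8502));print(read_state()['force'])
E
```

```text
rel xyz [-0.0006 -0.0007  0.0017] rot [-0.     0.001 -0.002]
[-0.59107747  0.4647755  -1.52651572]
```

Call:
carry_out --targets '[{"x": -0.0006, "y": -0.0006, "z": 0.001, "ax": 0, "ay": 0, "az": 0, "hand": 10}, {"x": -0.0006, "y": -0.0006, "z": 0.0017, "ax": 0, "ay": 0, "az": 0, "hand": 10}, {"x": -0.0006, "y": -0.0006, "z": 0.0017, "ax": 0, "ay": 0, "az": 0, "hand": 10}, {"x": -0.0006, "y": -0.0006, "z": 0.0017, "ax": 0, "ay": 0, "az": 0, "hand": 25}, {"x": -0.0006, "y": -0.0006, "z": 0.0017, "ax": 0, "ay": 0, "az": 0, "hand": 45}, {"x": -0.0006, "y": -0.0006, "z": 0.0017, "ax": 0, "ay": 0, "az": 0, "hand": 60}, {"x": -0.0006, "y": -0.0006, "z": 0.0017, "ax": 0, "ay": 0, "az": 0, "hand": 60}, {"x": -0.0006, "y": -0.0006, "z": 0.0017, "ax": 0, "ay": 0, "az": 0, "hand": 60}]'

```text
t: 23.18
tool_pos: [0.5959, -0.1818, 0.2205]
orientation: [0.453, -3.109, -0.0]
force: [0.4, 1.3, 0.7]
opening: 0.0547
gripper_force: 0.0
```

Call:
carry_out --targets '[{"x": 0, "y": 0, "z": -0.02, "ax": 0, "ay": 0, "az": 0, "hand": 60}, {"x": 0, "y": 0, "z": -0.06, "ax": 0, "ay": 0, "az": 0, "hand": 60}, {"x": -0.03, "y": 0, "z": -0.11, "ax": 0, "ay": 0, "az": 0, "hand": 60}, {"x": -0.0883, "y": 0, "z": -0.14, "ax": 0, "ay": 0, "az": 0, "hand": 60}, {"x": -0.0883, "y": 0, "z": -0.14, "ax": 0, "ay": 0, "az": 0, "hand": 60}, {"x": -0.0883, "y": 0, "z": -0.14, "ax": 0, "ay": 0, "az": 0, "hand": 60}]'

```text
t: 23.92
tool_pos: [0.6804, -0.1565, 0.3609]
orientation: [0.454, -3.108, 0.0]
force: [0.0, -0.3, -0.5]
opening: 0.0557
gripper_force: 0.0
```

```bash
python3 - <<'E'
from h import *
s=read_state();print(s['t'],s['force'],s['gripper_force'])
shot('wrist');P=cloud(load('wrist'));g=np.array([.59624,-.18127,.055]);y=.2921;d=np.array([np.cos(y),np.sin(y),0])
q=P[(P[...,2]>.03)&(P[...,2]<.09)&(abs(P[...,1]+.18)<.07)];a=(q-g)@d;b=(q-g)@np.array([-d[1],d[0],0]);m=abs(b)<.012
for lo in(-60,-30,-10,20,40,70,90):
  k=m&(a*1e3>lo)&(a*1e3<lo+15);print(lo,k.sum(),np.median(b[k]).round(4),np.percentile(q[k,2],90).round(4))
k=m&(q[:,2]>.05);print('ends',a[k].min(),a[k].max())
# shoulder: handle width
im=load('wrist')['im'];cv2.imwrite('pics/w7.png',im)
E
```

```text
23.925 [ 0.02073791 -0.32408118 -0.4548163 ] 0.0
-60 530 -0.0004 0.0639
-30 443 -0.0004 0.0641
-10 411 -0.0005 0.064
20 214 -0.0002 0.0603
40 207 0.0002 0.0601
70 179 0.0002 0.0601
90 154 -0.0003 0.06
ends -0.06978401573601875 0.25355024225432843
```

View pics/w7.png

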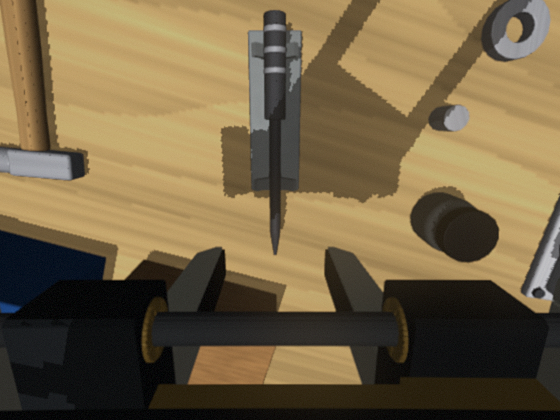

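The bar lies in both cradles as before, handle end at (275,12) and nose at (275,253), at the same heights and in line. Handing in.

```bash
python3 -c "
from plant import robot
print(robot.close_job())"
```

```text
the job is handed in; nothing more can be done
None
```

The eye is nipped tight at about 0.36–0.38 N m, the bar is back in its rest within a millimetre of where it lay, and the job was handed in at about 24 s; no verdict came back.

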